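# Find a clamp lever's bite point and mark it

## Robot

A 6-joint arm with a two-finger parallel gripper is mounted at the origin on the work surface. World frame = base frame: x ahead of the robot, y to its left, z up, the work surface at z = 0. Lengths are in m, angles in rad, forces in N, time in s.
With the tool pointing down it reaches from about 0.35 to 0.975 m from the base axis. Payload 4.9 kg.
Tool frame: the origin (TCP) lies at the very end of the fingers, on their centre line; the grasp point (between the pads) lies 19 mm behind it; z points along the fingers, y is the line along which they close (so a half turn about z gives the same grasp; the last joint's range is limited). The gripper opens to 85 mm and grips with 20 to 120 N. Pads are 22 mm wide; open, the fingers measure 114 mm over their backs; the gripper's body (76 mm by 85 mm) begins 54 mm behind the grasp point. The pads swing forward as they close: fully open they stand 13 mm farther back than shut.
Start: joints at [-1.285, 0.053, 1.613, -0, 1.476, -0.119], TCP at [0.246, -0.574, 0.209] pointing down, gripper open.
Joint ranges: [-3.01, 3.01], [-1.01, 2.22], [0.06, 2.58], [-1.02, 4.17], [0.09, 2.62], [-3.14, 3.14]. Speed limits (rad/s): [2.57, 2.57, 3.14, 3.14, 3.14, 3.14].

## Interface

Orientations are given as a unit quaternion [w, x, y, z].
In Python, from cell import observe, snapshot, ctrl gives the robot as it stands.
- The arm moves only by the tool step_arm, never from a script. Its argument "moves" is a list of rows, each a list of 3 entries, a list of its own where there are three numbers: the shift along the tool's x, y, z scaled (see below), then the turn, a rotation vector about the tool's x, y, z scaled (see below), then the opening, from -1 (shut) to 1 (fully open), so that 0 is half open. In form: [[[x, y, z], [wx, wy, wz], fingers], ...]. A call has 1 to 20 rows; each row is the pose to reach, as a shift and turn from the pose commanded when the call began, along the tool's axes at that moment; what a row does not reach only later rows make up. The controller multiplies each number of a shift by 750 mm and each number of a turn by 45 degrees. A row lasts 1/10 s, in which the tool goes at most 50 mm and 8.59 degrees, less where a joint would pass 70% of its speed; a pose out of reach is approached as far as the arm can. A call with a number of a shift or a turn outside -1 to 1 is refused whole. A call with a gripper value outside its range is refused whole. The fingers move at their own pace and stop on an object; "force" is the grip in N (left out, the last holds). Time passes only in rows, so rows that repeat a pose let the fingers close. It gives the time, the measured TCP pose, the force, the opening and the grip force at its end, in the units of the state.
- observe(): the state, without advancing time (a new reading comes with each control period).
- snapshot(name): name is "side" or "top"; returns a dict with "img" (420x560x3 uint8, blue, green, red), "vertical_fov" (degrees; the focal length in pixels is half the picture's height over the tangent of half this angle, whatever the lens; pixels are square), "cx", "cy" (the principal point, pixels), "camera_from_world" (4x4, takes a point from world to camera coordinates). Camera axes: x right, y down, z forward; pixel columns grow to the right and rows downward; lengths in m; the calibration is good to about 2 mm. A picture is of the moment at which its call begins. There is no depth.
- ctrl.finish_job(): hands the job in; it is judged then, once.
The state is a dict: "time": time; "qpos": joint angles; "joint_velocities": joint speeds; "joint_torque": joint torques, N m; "position": TCP position; "tool_rot": TCP orientation; "contact_force": force on the tool from outside, world axes, zero at the start; "torque": the same for the moment, N m; "gripper_width": finger opening in m; "grasp_force": force on a finger pad.
Only numpy, scipy, OpenCV 4.12 (cv2) and the standard library are available. Lean on these libraries where they do the work, as an engineer would, in place of code of your own. Each camera call takes 0.05 s, during which the arm holds its last target. There are 200 camera calls.

## Task

Find the bite point of the lever on the measuring base: press the upright post of the lever gently round, away from its rest stop, until its light resistance firms up (do not force it: stay below about 12 N), note how far it had travelled at that point, and let the lever return to its rest. Then slide the cursor back along the graduated rim until it marks the place where the lever firmed up, and let go of it, leaving the loose things around undisturbed.

Things in the scene. Friction and masses are not known exactly. Their poses are not given: they have to be found in the camera images.
- gauge: fixed base: white box, steel pot (110 mm across, top at 112 mm) on a dark collar; in front a flat white quadrant, top at 22 mm, outer radius 205 mm, a black graduation every 0.1 rad from lever value 0 to 1.3. Origin on the table under the pot's centre: the vertical pivot axis of both lever and cursor. Its -x axis points to the quadrant's middle, roughly to the robot; z up
- lever (a joint): steel lever's angle q (rad): 0 at rest, anticlockwise from above, to 1.1. Its arm points along the gauge's -x axis turned by q - 0.6 about z. A return spring resists lightly (about 1 to 2 N at the post; let go, it returns); at a hidden point, q 0.35 to 0.80, new each time, it meets the clamp jaw inside (unseen, unmeasured) and firms up: 1.5 N more per mm at the post (25 N m/rad). Over about 15 N strains the clamp
- lever_post (a point): middle of the lever's upright round steel post, 16 mm across, 130 mm from the pivot axis, between 45 and 85 mm above the table (this point at 65 mm); below it is the flat lever arm, 14 mm wide, top 45 mm above the table
- cursor (a joint): dark steel cursor's angle on the rim (rad); same pivot, zero line and direction as the lever, so at equal values it stands on the lever arm's line. Starts between 0.95 and 1.25, range 0 to 1.3; friction holds it where it is left, about 1 N at the tab moves it
- cursor_tab (a point): middle of the cursor's upright flat tab, 190 mm from the pivot axis: 10 mm thick along the rim, 22 mm long radially, top at 66 mm (this point at 47 mm above the table), on a saddle 20 mm wide along the rim with its top at 28 mm. A thin pointer runs from the saddle towards the pivot
- spindle: loose steel measuring spindle standing upright, 36 mm across, 85 mm tall, to be left alone; origin at the middle of its underside
- beaker: loose glass beaker, 68 mm across, 85 mm tall, to be left alone; origin at the middle of its underside
- reagent: loose amber bottle, 64 mm across, 130 mm tall, to be left alone; origin at the middle of its underside
- jar: loose white jar, 70 mm across, 70 mm tall, to be left alone; origin at the middle of its underside
- collar_ring: loose steel ring, 60 mm across, 14 mm tall, lying on the gauge's white base beside the pot, to be left alone; origin at the middle of its underside

How it is judged:
On the way:
1. the lever is pressed past its free travel and against the firm resistance (at least about 2 N into it) (value of joint jaw above 0.006 rad), for 0.15 s.
At the end, for the whole second after the job is handed in: the cursor stands within 0.045 rad (8.5 mm along the rim) of the lever angle at which the resistance firms up, at rest, and the lever is back at its rest (below 0.04 rad) (y of cursor_tab in the frame of clamp between -0.00855 and 0.00855 m and value of joint lever below 0.04 rad and velocity of joint cursor between -0.02 and 0.02 rad/s); the robot touches nothing.
It fails at once if the lever is forced: more than about 15 N at the post strains the clamp (value of joint jaw above 0.035 rad).
It fails at once if a bystander is moved by more than 20 mm (distance of any of spindle, beaker, reagent, jar, collar_ring from where it was at the start of the episode above 0.02 m).
It also fails if it takes over 72 s, if anything falls off the work surface, if the arm or the gripper's body presses on something with over 40 N, if the wrist force passes 120 N, or if a joint passes its speed limit or range.

## Working session

There is one attempt and no reset: what is moved stays moved. The work goes in short steps, Python scripts to look and compute and a tool call to move; the robot and the scene stay as the last step left them, time stands still between calls to the robot, and variables do not carry over. Pictures are saved under pics/ and viewed, at most 10 in all, crops included, and the job is handed in when it is done.

Besides the shell and the picture viewer there is one more tool, called after ">>>" by a JSON object that holds its "fn" and its "kwargs", one argument or row to a line. step_arm: Moves the arm, as the interface text tells. Shifts and turns lie within -1 to 1; 1 stands for 750 mm of shift or 45 degrees of turn. Its arguments: {"type":"object","properties":{"moves":{"type":"array","items":{"type":"array"}},"force":{"type":"number"}},"required":["moves"]}

```bash
mkdir -p pics; python3 - <<'E'
from cell import observe, snapshot
import cv2, numpy as np
o=observe(); print(o)
for n in("top","side"):
    s=snapshot(n); cv2.imwrite(f"pics/{n}0.png",s["img"]); print(n,s["vertical_fov"],s["cx"],s["cy"],np.round(s["camera_from_world"],3).tolist())
E
```

```text
{'time': 0.0, 'qpos': array([-1.28500349e+00,  5.34153509e-02,  1.61431060e+00, -3.14029159e-06,
        1.47599651e+00, -1.18992823e-01]), 'joint_velocities': array([ 0.00183428, -0.0001589 ,  0.00062624, -0.00282925, -0.00083795,
       -0.00152461]), 'joint_torque': array([ 9.18572441e-04, -3.93681765e+01, -3.70175278e+01,  1.36813441e-07,
        7.16357521e-03,  3.40142698e-06]), 'position': array([ 0.24594977, -0.57383526,  0.20731689]), 'tool_rot': array([-1.06107479e-03,  9.79587805e-01,  2.01013924e-01, -9.02677770e-05]), 'contact_force': array([0.17717502, 0.24641987, 0.13574593]), 'torque': array([ 0.02387121, -0.00743596,  0.03241769]), 'grasp_force': 0.0, 'gripper_width': 0.08518817255321985}
top 43.915633092566225 277.81824437314816 210.30532748672124 [[0.002, -1.0, 0.016, 0.001], [-0.982, -0.005, -0.191, 0.623], [0.191, -0.015, -0.982, 1.114], [0.0, 0.0, 0.0, 1.0]]
side 53.92689961714456 276.08730170645896 210.028723867901 [[0.976, -0.216, -0.022, -0.574], [-0.156, -0.629, -0.762, 0.171], [0.15, 0.747, -0.648, 0.847], [0.0, 0.0, 0.0, 1.0]]
```

View pics/top0.png

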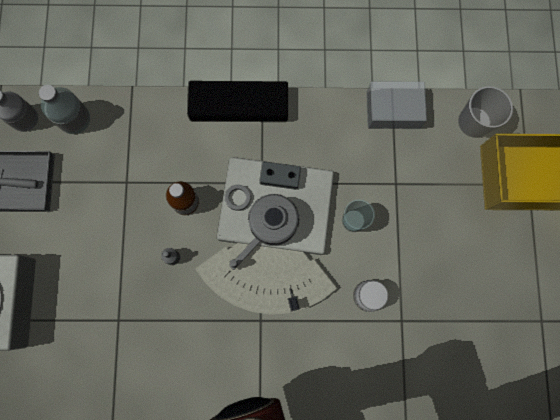

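View pics/side0.png

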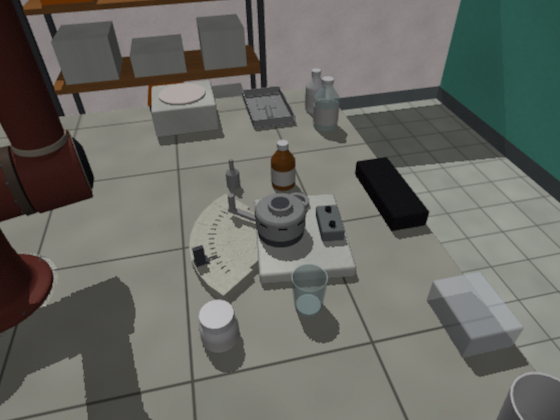

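The top view shows the pot at about (274,219), the lever post at (235,264), the cursor tab at (293,303), the spindle at (170,256) and the jar at (372,294). I'll enlarge the gauge area to refine these.

```bash
cat > h.py <<'E'
import numpy as np
def cast(s,u,v,z):
    f=s["img"].shape[0]/2/np.tan(np.radians(s["vertical_fov"])/2)
    T=s["camera_from_world"]; R,t=T[:3,:3],T[:3,3]
    d=R.T@np.array([(u-s["cx"])/f,(v-s["cy"])/f,1]); c=-R.T@t
    return c+d*(z-c[2])/d[2]
def proj(s,p):
    f=s["img"].shape[0]/2/np.tan(np.radians(s["vertical_fov"])/2)
    T=s["camera_from_world"]; q=T[:3,:3]@p+T[:3,3]
    return np.array([s["cx"]+f*q[0]/q[2],s["cy"]+f*q[1]/q[2]])
E
python3 - <<'E'
from cell import snapshot
import cv2
from h import *
s=snapshot("top")
c=s["img"][150:325,150:400]
cv2.imwrite("pics/c1.png",cv2.resize(c,None,fx=3.2,fy=3.2,interpolation=cv2.INTER_CUBIC))
for n,u,v,z in(("pot",274,219,.112),("post",235,264,.085),("tab",293,303,.066),("spindle",170,256,.06),("jar",372,294,.07)): print(n,cast(s,u,v,z).round(4))
E
```

```text
pot [0.5943 0.0123 0.112 ]
post [0.5   0.096 0.085]
tab [ 0.4176 -0.0298  0.066 ]
spindle [0.5194 0.2414 0.06  ]
jar [ 0.4372 -0.2015  0.07  ]
```

View pics/c1.png

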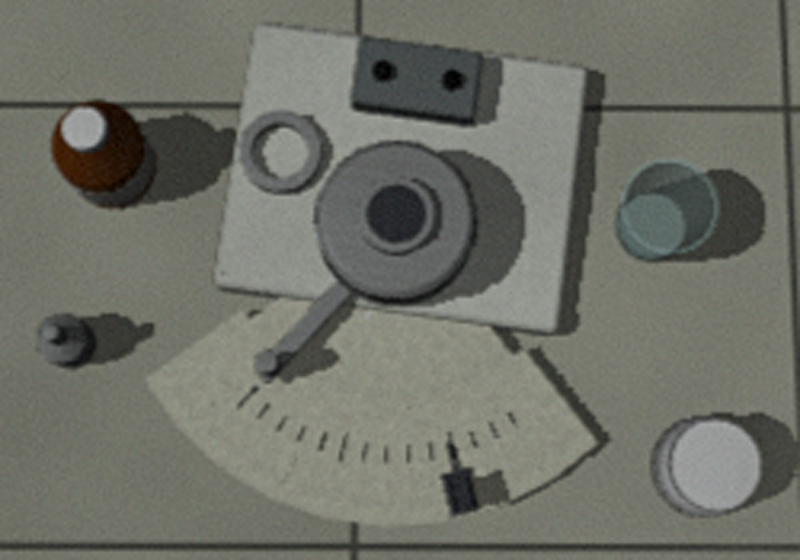

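The crop is clear: 14 graduations from (247,397), value 0, to (513,418), value 1.3. The post top is at about (267,360) and the cursor tab at about (460,490), near value 1.0. I'll fit the pivot and yaw to the short ticks.

```bash
python3 - <<'E'
from cell import snapshot
from scipy.optimize import least_squares
from h import *
s=snapshot("top")
t={.1:(264,410),.2:(281,422),.3:(299,433),.4:(321,440),.6:(364,451),.7:(386,454),.8:(407,453),.9:(430,452),1.1:(474,440),1.2:(495,430),1.3:(513,418)}
C=lambda u,v,z: cast(s,150+(u+.5)/3.2-.5,150+(v+.5)/3.2-.5,z)[:2]
q=np.array(list(t)); P=np.array([C(*p,.022) for p in t.values()])
pot=C(396,221,.112)
def m(x): a=x[3]+np.pi+q-.6; return x[:2]+x[2]*np.c_[np.cos(a),np.sin(a)]
r=least_squares(lambda x:np.r_[(m(x)-P).ravel(),2*(x[:2]-pot)],[*pot,.16,0])
print(r.x,pot,np.abs(r.fun).max())
for n,p,z in(("post",(267,358),.085),("tab",(460,475),.066),("tabc",(458,490),.055)):
    d=C(*p,z)-r.x[:2]; print(n,C(*p,z),np.hypot(*d),(np.arctan2(d[1],d[0])-np.pi-r.x[3]+.6+np.pi)%(2*np.pi)-np.pi)
E
```

```text
[ 0.59674538  0.01363105  0.15317009 -0.13741622] [0.59487983 0.0135972 ] 0.0037310891293862447
post [0.50531893 0.10021158] 0.12591657487805147 -0.020765459590646795
tab [ 0.42814301 -0.03075705] 0.17434753088067417 0.9948456593796884
tabc [ 0.41829136 -0.0298439 ] 0.18367337008011977 0.9763811393255839
```

```bash
cat >> h.py <<'E'
from scipy.spatial.transform import Rotation as Ro
PIV=np.array([.5958,.0136]); YAW=-.137
def polar(p): d=np.asarray(p)[:2]-PIV; return np.hypot(*d),(np.arctan2(d[1],d[0])-YAW+.6)%(2*np.pi)-np.pi   # r,q
def pt(r,q): a=np.pi+YAW+q-.6; return PIV+r*np.array([np.cos(a),np.sin(a)])
def goal(o,xy,z,q):
    """scaled shift, turn to put tool at xy,z pointing down, tool x towards pivot along line q"""
    w=np.asarray(o["tool_rot"]); R=Ro.from_quat(np.r_[w[1:],w[0]])
    y=YAW+q-.6; T=Ro.from_matrix(np.c_[[np.cos(y),np.sin(y),0],[np.sin(y),-np.cos(y),0],[0,0,-1]])
    return (R.inv().apply(np.r_[xy,z]-o["position"])/.75).round(4),((R.inv()*T).as_rotvec()/np.pi*4).round(4)
E
python3 - <<'E'
from cell import observe
from h import *
print(goal(observe(),pt(.13,0),.2,0))
E
```

```text
(array([ 0.6652, -0.6942,  0.0114]), array([-1.6000e-03,  8.0000e-04,  1.4538e+00]))
```

>>> {"fn": "step_arm", "kwargs": {
  "moves": [
    [[0.665, -0.694, 0.01], [0, 0, 0.99], -0.06],
    [[0.665, -0.694, 0.01], [0, 0, 0.99], -0.06],
    [[0.665, -0.694, 0.01], [0, 0, 0.99], -0.06],
    [[0.665, -0.694, 0.01], [0, 0, 0.99], -0.06],
    [[0.665, -0.694, 0.01], [0, 0, 0.99], -0.06],
    [[0.665, -0.694, 0.01], [0, 0, 0.99], -0.06],
    [[0.665, -0.694, 0.01], [0, 0, 0.99], -0.06],
    [[0.665, -0.694, 0.01], [0, 0, 0.99], -0.06],
    [[0.665, -0.694, 0.01], [0, 0, 0.99], -0.06],
    [[0.665, -0.694, 0.01], [0, 0, 0.99], -0.06],
    [[0.665, -0.694, 0.01], [0, 0, 0.99], -0.06],
    [[0.665, -0.694, 0.01], [0, 0, 0.99], -0.06],
    [[0.665, -0.694, 0.01], [0, 0, 0.99], -0.06],
    [[0.665, -0.694, 0.01], [0, 0, 0.99], -0.06],
    [[0.665, -0.694, 0.01], [0, 0, 0.99], -0.06],
    [[0.665, -0.694, 0.01], [0, 0, 0.99], -0.06],
    [[0.665, -0.694, 0.01], [0, 0, 0.99], -0.06],
    [[0.665, -0.694, 0.01], [0, 0, 0.99], -0.06],
    [[0.665, -0.694, 0.01], [0, 0, 0.99], -0.06],
    [[0.665, -0.694, 0.01], [0, 0, 0.99], -0.06]
  ]
}}

```text
time: 2.2
position: [0.4995, 0.0994, 0.2012]
tool_rot: [-0.0, 0.983, -0.186, 0.0]
contact_force: [0.1, 0.4, -0.3]
gripper_width: 0.0403
grasp_force: 0.0
```

```bash
python3 - <<'E'
from cell import observe
from h import *
o=observe();print(o["time"],o["position"],o["qpos"],o["gripper_width"],o["contact_force"]);print(goal(o,pt(.13,0),.1,0))
E
```

```text
2.2 [0.49952582 0.09942621 0.20122172] [ 5.03024789e-02 -2.24676388e-01  1.88569258e+00 -5.43039339e-05
  1.48026506e+00  1.99555584e+00] 0.040333160548967316 [ 0.10315214  0.43597757 -0.31575311]
(array([-0.0008, -0.0019,  0.135 ]), array([-2.000e-04, -4.000e-04,  4.616e-01]))
```

>>> {"fn": "step_arm", "kwargs": {
  "moves": [
    [[0, -0.002, 0.05], [0, 0, 0.2], -0.06],
    [[0, -0.002, 0.1], [0, 0, 0.4], -0.06],
    [[0, -0.002, 0.135], [0, 0, 0.462], -0.06],
    [[0, -0.002, 0.135], [0, 0, 0.462], -0.06],
    [[0, -0.002, 0.135], [0, 0, 0.462], -0.06],
    [[0, -0.002, 0.135], [0, 0, 0.462], -0.06]
  ]
}}

```text
time: 2.8
position: [0.5018, 0.1016, 0.1023]
tool_rot: [-0.001, 0.933, -0.359, 0.002]
contact_force: [-0.4, 1.3, 0.0]
gripper_width: 0.0401
grasp_force: 0.0
```

```bash
python3 - <<'E'
from cell import observe,snapshot
import cv2
from h import *
o=observe();print(o["time"],o["position"],polar(o["position"]),o["contact_force"]);print(goal(o,pt(.13,0),.047,0))
a=[snapshot(n)["img"][y:y+140,x:x+180] for n,y,x in(("side",140,150),("top",200,150))]
cv2.imwrite("pics/c2.png",cv2.resize(np.vstack(a),None,fx=2.1,fy=2.1,interpolation=cv2.INTER_CUBIC))
E
```

```text
2.8 [0.50176449 0.1016469  0.10226991] (np.float64(0.12882132200531052), np.float64(-0.01552045981910899)) [-0.38079536  1.31076842  0.04934477]
(array([-0.0018,  0.0029,  0.0737]), array([-0.0035, -0.0034,  0.0024]))
```

View pics/c2.png

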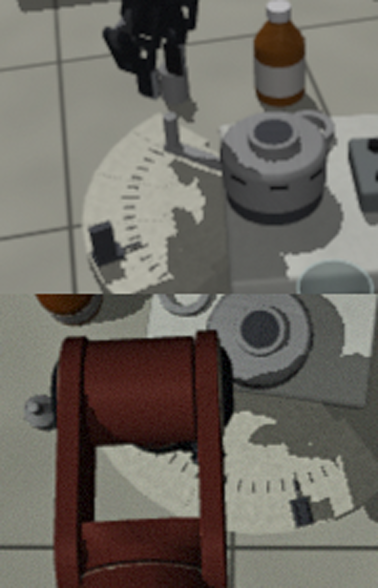

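The side view shows the fingertips at about (148,85) and (177,95) in the crop, with the post top at (171,117). I'll check this numerically against the projection of the TCP.

```bash
python3 - <<'E'
from cell import snapshot,observe
from h import *
s=snapshot("side");k=lambda p:((proj(s,p)-[150,140])*2.1).round(1)
x=observe()["position"];print("tcp",k(x),"below .085",k(np.r_[x[:2],.085]),"post0 .085/.045",k(np.r_[pt(.13,0),.085]),k(np.r_[pt(.13,0),.045]))
t=np.r_[pt(.13,.1)-pt(.13,0),0]/.013*.02
print("fingers",k(x+t),k(x-t))
print("post seen",cast(s,150+171/2.1,140+117/2.1,.085))
E
```

```text
tcp [164.2 101.9] below .085 [165.7 114.3] post0 .085/.045 [164. 115.] [167.5 143.1]
fingers [154.2 112.2] [173.9  91.8]
post seen [0.50646943 0.09560456 0.085     ]
```

```bash
sed -i 's/PIV=np.array(.*)\; Y/PIV=np.array([.598,.012]); Y/' h.py; grep PIV= h.py; python3 -c "
from h import *; from cell import observe
print(goal(observe(),pt(.13,0),.047,0))"
```

```text
PIV=np.array([.598,.012]); YAW=-.137
(array([0.0022, 0.0024, 0.0733]), array([-0.0032, -0.0032,  0.0022]))
```

>>> {"fn": "step_arm", "kwargs": {
  "moves": [
    [[0.004, 0.002, 0.02], [0, 0, 0], -0.06],
    [[0.004, 0.002, 0.04], [0, 0, 0], -0.06],
    [[0.004, 0.002, 0.06], [0, 0, 0], -0.06],
    [[0.004, 0.002, 0.072], [0, 0, 0], -0.06],
    [[0.004, 0.002, 0.072], [0, 0, 0], -0.06],
    [[0.004, 0.002, 0.072], [0, 0, 0], -0.06],
    [[0.004, 0.002, 0.072], [0, 0, 0], -0.06],
    [[0.004, 0.002, 0.072], [0, 0, 0], -0.06],
    [[0.004, 0.002, 0.072], [0, 0, 0], -0.06]
  ]
}}

```text
time: 3.85
position: [0.5019, 0.0987, 0.0465]
tool_rot: [-0.0, 0.933, -0.36, 0.001]
contact_force: [0.7, 0.6, -0.3]
gripper_width: 0.0401
grasp_force: 0.0
```

```bash
python3 - <<'E'
from cell import observe,snapshot
import cv2
from h import *
o=observe();print(o["time"],o["position"],polar(o["position"]),o["contact_force"],o["torque"]);print(goal(o,pt(.13,0.05),.047,0.05))
c=snapshot("side")["img"][140:280,170:340]
cv2.imwrite("pics/c3.png",cv2.resize(c,None,fx=4,fy=4,interpolation=cv2.INTER_CUBIC))
E
```

```text
3.85 [0.50186148 0.09870751 0.04653604] (np.float64(0.12946353879120434), np.float64(0.0031351070970884187)) [ 0.70686174  0.63087876 -0.32025273] [-0.01500202  0.03274987 -0.01162105]
(array([-0.0005,  0.0081, -0.0006]), array([-0.0011, -0.0011, -0.0618]))
```

View pics/c3.png

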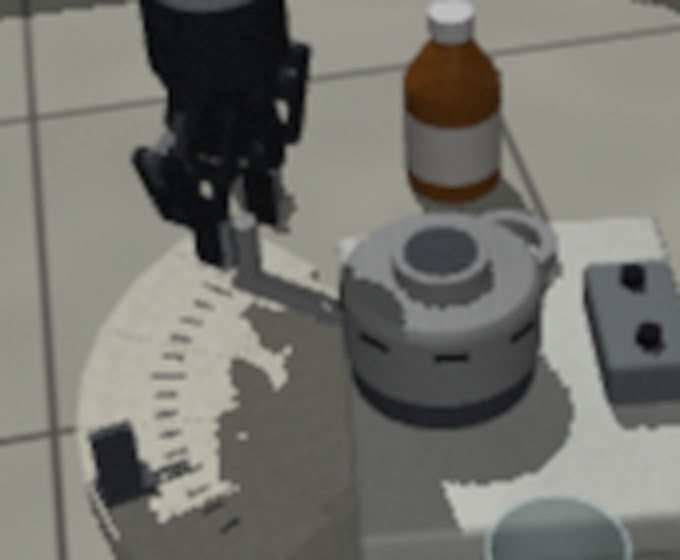

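The post stands between the fingers at crop pixel (245,250), lever at rest. I'll narrow the fingers round it.

>>> {"fn": "step_arm", "kwargs": {
  "moves": [
    [[0, 0, 0], [0, 0, 0], -0.3],
    [[0, 0, 0], [0, 0, 0], -0.565],
    [[0, 0, 0], [0, 0, 0], -0.565],
    [[0, 0, 0], [0, 0, 0], -0.565],
    [[0, 0, 0], [0, 0, 0], -0.565],
    [[0, 0, 0], [0, 0, 0], -0.565]
  ],
  "force": 20
}}

```text
time: 4.5
position: [0.5015, 0.0987, 0.046]
tool_rot: [-0.0, 0.933, -0.36, 0.0]
contact_force: [0.5, -0.0, 1.5]
gripper_width: 0.0185
grasp_force: 0.5
```

```bash
cat >> h.py <<'E'
def rep():
    from cell import observe
    o=observe(); r,q=polar(o["position"]); e=pt(1,q)-PIV; t=np.array([-e[1],e[0]]); F=o["contact_force"]
    print("t%.2f r%.4f q%.4f Ft%.2f Fr%.2f Fz%.2f w%.4f g%.1f z%.4f"%(o["time"],r,q,F[:2]@t,F[:2]@e,F[2],o["gripper_width"],o["grasp_force"],o["position"][2])); return o
E
python3 -c "
from h import *;rep()"
```

```text
t4.50 r0.1297 q0.0048 Ft-0.30 Fr-0.39 Fz1.47 w0.0185 g0.5 z0.0460
```

>>> {"fn": "step_arm", "kwargs": {
  "moves": [
    [[0, -0.001, 0], [0, 0, 0], -0.565],
    [[0, -0.002, 0], [0, 0, 0], -0.565],
    [[0, -0.002, 0], [0, 0, 0], -0.565],
    [[0, -0.002, 0], [0, 0, 0], -0.565]
  ]
}}

```text
time: 4.9
position: [0.5024, 0.0998, 0.0458]
tool_rot: [0.0, 0.933, -0.36, 0.0]
contact_force: [0.5, -0.0, -0.2]
gripper_width: 0.0187
grasp_force: 0.5
```

```bash
python3 -c "
from h import *;rep()"
```

```text
t4.90 r0.1298 q-0.0057 Ft-0.35 Fr-0.41 Fz-0.16 w0.0187 g0.5 z0.0458
```

>>> {"fn": "step_arm", "kwargs": {
  "moves": [
    [[0, 0, -0.004], [0, 0, 0], -0.565],
    [[0, -0.001, -0.004], [0, 0, 0], -0.565],
    [[0, -0.002, -0.004], [0, 0, 0], -0.565],
    [[0, -0.002, -0.004], [0, 0, 0], -0.565],
    [[0, -0.002, -0.004], [0, 0, 0], -0.565]
  ]
}}

```text
time: 5.4
position: [0.5032, 0.1008, 0.0488]
tool_rot: [0.0, 0.933, -0.36, -0.0]
contact_force: [-0.4, 0.4, -0.7]
gripper_width: 0.0187
grasp_force: 0.0
```

```bash
python3 -c "
from h import *;rep()"
```

```text
t5.40 r0.1299 q-0.0161 Ft-0.05 Fr0.56 Fz-0.66 w0.0187 g0.0 z0.0488
```

>>> {"fn": "step_arm", "kwargs": {
  "moves": [
    [[0, -0.001, 0], [0, 0, 0], -0.565],
    [[0, -0.002, 0], [0, 0, 0], -0.565],
    [[0, -0.002, 0], [0, 0, 0], -0.565],
    [[0, -0.002, 0], [0, 0, 0], -0.565]
  ]
}}

```text
time: 5.8
position: [0.5044, 0.102, 0.0488]
tool_rot: [0.0, 0.933, -0.36, -0.0]
contact_force: [0.1, 0.1, 1.3]
gripper_width: 0.0189
grasp_force: 0.0
```

```bash
python3 -c "
from h import *;rep()"
```

```text
t5.80 r0.1299 q-0.0287 Ft-0.11 Fr-0.00 Fz1.32 w0.0189 g0.0 z0.0488
```

>>> {"fn": "step_arm", "kwargs": {
  "moves": [
    [[0, -0.001, 0], [0, 0, 0], -0.565],
    [[0, -0.002, 0], [0, 0, 0], -0.565],
    [[0, -0.002, 0], [0, 0, 0], -0.565],
    [[0, -0.002, 0], [0, 0, 0], -0.565]
  ]
}}

```text
time: 6.2
position: [0.5051, 0.1028, 0.0488]
tool_rot: [0.0, 0.933, -0.36, -0.0]
contact_force: [-1.2, -2.1, 0.7]
gripper_width: 0.0184
grasp_force: 1.5
```

```bash
python3 -c "
from h import *;rep()"
```

```text
t6.20 r0.1300 q-0.0370 Ft2.32 Fr-0.61 Fz0.73 w0.0184 g1.5 z0.0488
```

>>> {"fn": "step_arm", "kwargs": {
  "moves": [
    [[0, -0.001, 0], [0, 0, 0], -0.565],
    [[0, -0.002, 0], [0, 0, 0], -0.565],
    [[0, -0.002, 0], [0, 0, 0], -0.565],
    [[0, -0.002, 0], [0, 0, 0], -0.565]
  ]
}}

```text
time: 6.6
position: [0.5055, 0.1034, 0.0487]
tool_rot: [0.001, 0.933, -0.359, -0.001]
contact_force: [-4.6, -4.5, 3.4]
gripper_width: 0.0184
grasp_force: 3.3
```

```bash
python3 -c "
from h import *;rep()"
```

```text
t6.60 r0.1301 q-0.0428 Ft6.43 Fr0.06 Fz3.42 w0.0184 g3.3 z0.0487
```

>>> {"fn": "step_arm", "kwargs": {
  "moves": [
    [[0, 0.003, 0], [0, 0, 0], -0.565],
    [[0, 0.005, 0], [0, 0, 0], -0.565],
    [[0, 0.005, 0], [0, 0, 0], -0.565],
    [[0, 0.005, 0], [0, 0, 0], -0.565]
  ]
}}

```text
time: 7.0
position: [0.5042, 0.1017, 0.049]
tool_rot: [-0.0, 0.933, -0.36, 0.0]
contact_force: [-0.9, -0.6, 0.8]
gripper_width: 0.0187
grasp_force: 0.0
```

```bash
cat >> h.py <<'E'
def arc(qs,r=.13,z=.05):
    o=rep()
    for q in qs: s,t=goal(o,pt(r,q),z,q); print("%.2f"%q,s.round(3).tolist(),t.round(3)[2])
E
python3 -c "
from h import *;arc([.05,.1,.15,.2,.25,.3])"
```

```text
t7.00 r0.1298 q-0.0261 Ft1.02 Fr0.21 Fz0.82 w0.0187 g0.0 z0.0490
0.05 [-0.0, 0.013, -0.001] -0.062
0.10 [0.0, 0.022, -0.001] -0.126
0.15 [0.002, 0.03, -0.001] -0.189
0.20 [0.003, 0.039, -0.001] -0.253
0.25 [0.005, 0.047, -0.001] -0.317
0.30 [0.007, 0.056, -0.001] -0.38
```

>>> {"fn": "step_arm", "kwargs": {
  "moves": [
    [[0, 0.007, -0.001], [0, 0, -0.03], -0.565],
    [[0, 0.013, -0.001], [0, 0, -0.062], -0.565],
    [[0, 0.017, -0.001], [0, 0, -0.094], -0.565],
    [[0, 0.022, -0.001], [0, 0, -0.126], -0.565],
    [[0.001, 0.026, -0.001], [0, 0, -0.158], -0.565],
    [[0.002, 0.03, -0.001], [0, 0, -0.189], -0.565],
    [[0.003, 0.035, -0.001], [0, 0, -0.221], -0.565],
    [[0.003, 0.039, -0.001], [0, 0, -0.253], -0.565],
    [[0.004, 0.043, -0.001], [0, 0, -0.285], -0.565],
    [[0.005, 0.047, -0.001], [0, 0, -0.317], -0.565],
    [[0.006, 0.0515, -0.001], [0, 0, -0.349], -0.565],
    [[0.007, 0.056, -0.001], [0, 0, -0.38], -0.565],
    [[0.007, 0.056, -0.001], [0, 0, -0.38], -0.565],
    [[0.007, 0.056, -0.001], [0, 0, -0.38], -0.565],
    [[0.007, 0.056, -0.001], [0, 0, -0.38], -0.565]
  ]
}}

```text
time: 8.5
position: [0.4798, 0.0669, 0.0497]
tool_rot: [-0.0, 0.976, -0.217, 0.0]
contact_force: [1.0, 0.2, 0.4]
gripper_width: 0.0188
grasp_force: 0.5
```

```bash
python3 -c "
from h import *;arc([.33,.36,.39,.42])"
```

```text
t8.50 r0.1304 q0.3027 Ft-0.64 Fr-0.81 Fz0.35 w0.0188 g0.5 z0.0497
0.33 [0.0, 0.005, -0.0] -0.038
0.36 [0.001, 0.01, -0.0] -0.077
0.39 [0.001, 0.015, -0.0] -0.115
0.42 [0.002, 0.02, -0.0] -0.153
```

>>> {"fn": "step_arm", "kwargs": {
  "moves": [
    [[0, 0.003, 0], [0, 0, -0.025], -0.565],
    [[0, 0.007, 0], [0, 0, -0.051], -0.565],
    [[0, 0.007, 0], [0, 0, -0.051], -0.565],
    [[0, 0.007, 0], [0, 0, -0.051], -0.565]
  ]
}}

```text
time: 8.9
position: [0.4772, 0.0619, 0.0496]
tool_rot: [0.0, 0.98, -0.197, -0.0]
contact_force: [1.0, 0.7, 0.9]
gripper_width: 0.0192
grasp_force: 0.5
```

```bash
python3 -c "
from h import *;rep()"
```

```text
t8.90 r0.1307 q0.3451 Ft-0.98 Fr-0.66 Fz0.94 w0.0192 g0.5 z0.0496
```

>>> {"fn": "step_arm", "kwargs": {
  "moves": [
    [[0.001, 0.003, 0], [0, 0, -0.025], -0.565],
    [[0.001, 0.007, 0], [0, 0, -0.051], -0.565],
    [[0.001, 0.007, 0], [0, 0, -0.051], -0.565],
    [[0.001, 0.007, 0], [0, 0, -0.051], -0.565]
  ]
}}

```text
time: 9.3
position: [0.4757, 0.0568, 0.0494]
tool_rot: [0.0, 0.984, -0.178, -0.0]
contact_force: [-1.6, 1.3, 1.0]
gripper_width: 0.0184
grasp_force: 0.6
```

```bash
python3 -c "
from h import *;rep()"
```

```text
t9.30 r0.1303 q0.3860 Ft-0.69 Fr1.99 Fz0.95 w0.0184 g0.6 z0.0494
```

>>> {"fn": "step_arm", "kwargs": {
  "moves": [
    [[0.001, 0.002, 0], [0, 0, -0.02], -0.565],
    [[0.001, 0.004, 0], [0, 0, -0.03], -0.565],
    [[0.001, 0.004, 0], [0, 0, -0.03], -0.565],
    [[0.001, 0.004, 0], [0, 0, -0.03], -0.565]
  ]
}}

```text
time: 9.7
position: [0.4755, 0.0537, 0.0494]
tool_rot: [0.0, 0.986, -0.166, -0.0]
contact_force: [-0.6, 1.3, -0.6]
gripper_width: 0.0183
grasp_force: 0.6
```

```bash
python3 -c "
from h import *;rep()"
```

```text
t9.70 r0.1294 q0.4087 Ft-1.07 Fr1.02 Fz-0.62 w0.0183 g0.6 z0.0494
```

>>> {"fn": "step_arm", "kwargs": {
  "moves": [
    [[0, 0.003, 0], [0, 0, -0.025], -0.565],
    [[0, 0.007, 0], [0, 0, -0.051], -0.565],
    [[0, 0.007, 0], [0, 0, -0.051], -0.565],
    [[0, 0.007, 0], [0, 0, -0.051], -0.565]
  ]
}}

```text
time: 10.1
position: [0.474, 0.0486, 0.0496]
tool_rot: [0.0, 0.989, -0.146, 0.0]
contact_force: [0.5, 1.6, -1.2]
gripper_width: 0.0185
grasp_force: 0.6
```

```bash
python3 -c "
from h import *;rep()"
```

```text
t10.10 r0.1293 q0.4497 Ft-1.68 Fr-0.05 Fz-1.22 w0.0185 g0.6 z0.0496
```

>>> {"fn": "step_arm", "kwargs": {
  "moves": [
    [[0, 0.003, 0], [0, 0, -0.025], -0.565],
    [[0, 0.007, 0], [0, 0, -0.051], -0.565],
    [[0, 0.007, 0], [0, 0, -0.051], -0.565],
    [[0, 0.007, 0], [0, 0, -0.051], -0.565]
  ]
}}

```text
time: 10.5
position: [0.4726, 0.0436, 0.0497]
tool_rot: [0.0, 0.992, -0.126, 0.0]
contact_force: [0.5, 0.3, -1.0]
gripper_width: 0.0188
grasp_force: 0.6
```

```bash
python3 -c "
from h import *;rep()"
```

```text
t10.50 r0.1294 q0.4900 Ft-0.40 Fr-0.43 Fz-0.97 w0.0188 g0.6 z0.0497
```

>>> {"fn": "step_arm", "kwargs": {
  "moves": [
    [[0, 0.003, 0], [0, 0, -0.025], -0.565],
    [[0, 0.007, 0], [0, 0, -0.051], -0.565],
    [[0, 0.007, 0], [0, 0, -0.051], -0.565],
    [[0, 0.007, 0], [0, 0, -0.051], -0.565]
  ]
}}

```text
time: 10.9
position: [0.4717, 0.0394, 0.0498]
tool_rot: [-0.001, 0.994, -0.106, 0.001]
contact_force: [2.6, 5.2, -1.6]
gripper_width: 0.0183
grasp_force: 2.7
```

```bash
python3 -c "
from h import *;rep()"
```

```text
t10.90 r0.1293 q0.5236 Ft-5.61 Fr-1.46 Fz-1.64 w0.0183 g2.7 z0.0498
```

The resistance has firmed up. I'll take one more small step to confirm the slope.

>>> {"fn": "step_arm", "kwargs": {
  "moves": [
    [[0, 0.001, 0], [0, 0, -0.008], -0.565],
    [[0, 0.002, 0], [0, 0, -0.016], -0.565],
    [[0, 0.002, 0], [0, 0, -0.016], -0.565],
    [[0, 0.002, 0], [0, 0, -0.016], -0.565]
  ]
}}

```text
time: 11.3
position: [0.4715, 0.0384, 0.0498]
tool_rot: [-0.002, 0.995, -0.1, 0.001]
contact_force: [3.5, 7.2, -3.7]
gripper_width: 0.0185
grasp_force: 3.6
```

```bash
python3 -c "
from h import *
import cv2
from cell import snapshot
rep();rep();s=snapshot('side');cv2.imwrite('pics/press.png',s['img'])"
```

```text
t11.30 r0.1292 q0.5310 Ft-7.75 Fr-1.97 Fz-3.67 w0.0185 g3.6 z0.0498
t11.30 r0.1292 q0.5310 Ft-7.75 Fr-1.97 Fz-3.67 w0.0185 g3.6 z0.0498
```

Bite is at TCP angle ≈0.50, so the lever value is about 0.514. I'll guide the lever back to rest.

```bash
python3 -c "
from h import *;arc([.45,.35,.25,.15,.05,-.024])"
```

```text
t11.35 r0.1292 q0.5310 Ft-7.73 Fr-2.56 Fz-2.85 w0.0184 g3.6 z0.0498
0.45 [-0.0, -0.014, -0.0] 0.11
0.35 [0.002, -0.031, -0.0] 0.238
0.25 [0.006, -0.048, -0.0] 0.365
0.15 [0.012, -0.064, -0.0] 0.492
0.05 [0.019, -0.08, -0.0] 0.62
-0.02 [0.026, -0.091, 0.0] 0.714
```

>>> {"fn": "step_arm", "kwargs": {
  "moves": [
    [[0, -0.008, 0], [0, 0, 0.06], -0.565],
    [[0, -0.017, 0], [0, 0, 0.11], -0.565],
    [[0.001, -0.026, 0], [0, 0, 0.174], -0.565],
    [[0.002, -0.034, 0], [0, 0, 0.238], -0.565],
    [[0.004, -0.042, 0], [0, 0, 0.3], -0.565],
    [[0.006, -0.051, 0], [0, 0, 0.365], -0.565],
    [[0.009, -0.059, 0], [0, 0, 0.43], -0.565],
    [[0.012, -0.067, 0], [0, 0, 0.492], -0.565],
    [[0.015, -0.075, 0], [0, 0, 0.556], -0.565],
    [[0.019, -0.082, 0], [0, 0, 0.62], -0.565],
    [[0.023, -0.089, 0], [0, 0, 0.67], -0.5],
    [[0.026, -0.093, 0], [0, 0, 0.71], -0.3],
    [[0.026, -0.093, 0], [0, 0, 0.71], -0.06],
    [[0.026, -0.093, 0], [0, 0, 0.71], -0.06],
    [[0.026, -0.093, -0.03], [0, 0, 0.71], -0.06],
    [[0.026, -0.093, -0.07], [0, 0, 0.71], -0.06],
    [[0.026, -0.093, -0.12], [0, 0, 0.71], -0.06],
    [[0.026, -0.093, -0.12], [0, 0, 0.71], -0.06]
  ]
}}

```text
time: 13.15
position: [0.5075, 0.1016, 0.146]
tool_rot: [-0.002, 0.929, -0.37, 0.005]
contact_force: [1.1, -0.8, 0.6]
gripper_width: 0.0402
grasp_force: 0.0
```

```bash
python3 - <<'E'
from h import *
from cell import snapshot
import cv2
o=rep(); print(o["qpos"].round(2))
print(polar(cast(snapshot("top"),293,303,.06)))
for q in (.97,1.0): print(goal(o,pt(.19,q),.13,q))
c=snapshot("side")["img"][160:300,170:310]
cv2.imwrite("pics/c4.png",cv2.resize(c,None,fx=4,fy=4,interpolation=cv2.INTER_CUBIC))
E
```

```text
t13.15 r0.1274 q-0.0432 Ft-0.23 Fr-1.32 Fz0.62 w0.0402 g0.0 z0.1460
[ 0.05 -0.17  1.93 -0.    1.37  2.38]
(np.float64(0.18510955214790406), np.float64(0.9664420393472666))
(array([0.0307, 0.2159, 0.02  ]), array([-0.0039, -0.0137, -1.2613]))
(array([0.0372, 0.2199, 0.02  ]), array([-0.0037, -0.0138, -1.2995]))
```

View pics/c4.png

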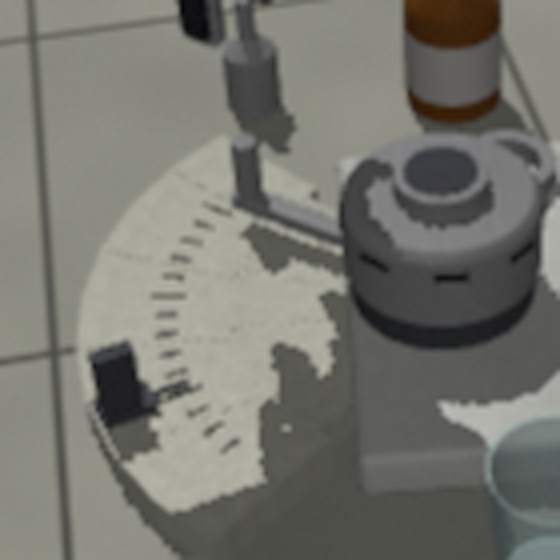

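The lever is back at rest, with the post at crop (247,165). The cursor tab is at (118,380), with its pointer near graduation 1.0. I'll locate the tab from the side view and plan the straddle.

```bash
python3 - <<'E'
from h import *
from cell import snapshot
s=snapshot("side")
p=cast(s,170+112/4,160+352/4,.066); print(p,polar(p))
t=snapshot("top"); p=cast(t,150+460/3.2,150+482/3.2,.066); print(p,polar(p))
E
```

```text
[ 0.41842458 -0.03437088  0.066     ] (np.float64(0.18546586960536054), np.float64(0.989704821941717))
[ 0.4227255  -0.03148255  0.066     ] (np.float64(0.1805876057943989), np.float64(0.9801732413392212))
```

>>> {"fn": "step_arm", "kwargs": {
  "moves": [
    [[0.034, 0.05, 0.02], [0, 0, -0.15], 0],
    [[0.034, 0.1, 0.02], [0, 0, -0.3], 0],
    [[0.034, 0.15, 0.02], [0, 0, -0.5], 0],
    [[0.034, 0.2, 0.02], [0, 0, -0.7], 0],
    [[0.034, 0.218, 0.02], [0, 0, -0.9], 0],
    [[0.034, 0.218, 0.02], [0, -0.014, -1], 0],
    [[0.034, 0.218, 0.02], [0, -0.014, -1], 0],
    [[0.034, 0.218, 0.02], [0, -0.014, -1], 0],
    [[0.034, 0.218, 0.02], [0, -0.014, -1], 0]
  ]
}}

```text
time: 14.25
position: [0.4096, -0.0342, 0.1239]
tool_rot: [-0.002, 1.0, 0.013, -0.006]
contact_force: [-0.6, -0.4, 0.0]
gripper_width: 0.0424
grasp_force: 0.0
```

```bash
python3 - <<'E'
from h import *
o=rep()
print(o["position"],goal(o,pt(.19,.975),.09,.975))
E
```

```text
t14.25 r0.1940 q0.9772 Ft0.21 Fr0.71 Fz0.00 w0.0424 g0.0 z0.1239
[ 0.40955161 -0.03415416  0.12386222] (array([ 0.0056, -0.0015,  0.0451]), array([-0.0072,  0.0137, -0.2696]))
```

>>> {"fn": "step_arm", "kwargs": {
  "moves": [
    [[0.007, 0, 0.02], [-0.007, 0.014, -0.15], 0],
    [[0.007, 0, 0.04], [-0.007, 0.014, -0.275], 0],
    [[0.007, 0, 0.04], [-0.007, 0.014, -0.275], 0],
    [[0.007, 0, 0.06], [-0.007, 0.014, -0.275], 0],
    [[0.007, 0, 0.08], [-0.007, 0.014, -0.275], 0],
    [[0.007, 0, 0.1], [-0.007, 0.014, -0.275], 0],
    [[0.007, 0, 0.109], [-0.007, 0.014, -0.275], 0],
    [[0.007, 0, 0.109], [-0.007, 0.014, -0.275], 0],
    [[0.007, 0, 0.109], [-0.007, 0.014, -0.275], 0]
  ]
}}

```text
time: 15.15
position: [0.4149, -0.0341, 0.0436]
tool_rot: [0.0, 0.993, 0.121, 0.001]
contact_force: [0.3, 0.9, 0.1]
gripper_width: 0.0427
grasp_force: 0.0
```

```bash
python3 - <<'E'
from h import *
from cell import snapshot
import cv2
o=rep(); print(goal(o,pt(.188,.98),.042,.98))
c=snapshot("side")["img"][160:300,150:310]
cv2.imwrite("pics/c5.png",cv2.resize(c,None,fx=4,fy=4,interpolation=cv2.INTER_CUBIC))
E
```

```text
t15.15 r0.1888 q0.9836 Ft-0.77 Fr-0.46 Fz0.07 w0.0427 g0.0 z0.0436
(array([ 0.0011, -0.0009,  0.0021]), array([ 0.0012, -0.003 , -0.0009]))
```

View pics/c5.png

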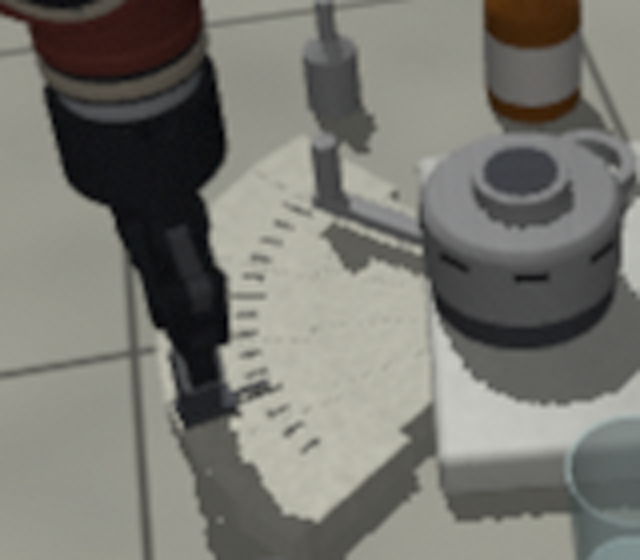

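The fingers straddle the tab at crop (200,385). I'll close them loosely and drag the cursor back.

>>> {"fn": "step_arm", "kwargs": {
  "moves": [
    [[0, 0, 0], [0, 0, 0], -0.694],
    [[0, 0, 0], [0, 0, 0], -0.694],
    [[0, 0, 0], [0, 0, 0], -0.694],
    [[0, 0, 0], [0, 0, 0], -0.694],
    [[0, 0, 0], [0, 0, 0], -0.694],
    [[0, 0, 0], [0, 0, 0], -0.694]
  ]
}}

```text
time: 15.8
position: [0.4143, -0.034, 0.0428]
tool_rot: [0.0, 0.993, 0.121, 0.001]
contact_force: [-0.2, -0.5, 0.2]
gripper_width: 0.013
grasp_force: 0.0
```

```bash
python3 -c "
from h import *;arc([.9,.8,.7,.6,.55,.485],.189,.0436)"
```

```text
t15.80 r0.1894 q0.9824 Ft0.42 Fr0.29 Fz0.16 w0.0130 g0.0 z0.0428
0.90 [0.001, -0.021, -0.001] 0.102
0.80 [0.005, -0.046, -0.001] 0.229
0.70 [0.01, -0.07, -0.001] 0.356
0.60 [0.018, -0.094, -0.001] 0.484
0.55 [0.024, -0.106, -0.001] 0.547
0.48 [0.031, -0.12, -0.001] 0.63
```

>>> {"fn": "step_arm", "kwargs": {
  "moves": [
    [[0, -0.01, 0], [0, 0, 0.05], -0.694],
    [[0.001, -0.021, 0], [0, 0, 0.102], -0.694],
    [[0.003, -0.033, 0], [0, 0, 0.165], -0.694],
    [[0.005, -0.046, 0], [0, 0, 0.229], -0.694],
    [[0.007, -0.058, 0], [0, 0, 0.292], -0.694],
    [[0.01, -0.07, 0], [0, 0, 0.356], -0.694],
    [[0.014, -0.082, 0], [0, 0, 0.42], -0.694],
    [[0.018, -0.094, 0], [0, 0, 0.484], -0.694],
    [[0.021, -0.1, 0], [0, 0, 0.515], -0.694],
    [[0.024, -0.106, 0], [0, 0, 0.547], -0.694],
    [[0.026, -0.111, 0], [0, 0, 0.575], -0.694],
    [[0.029, -0.116, 0], [0, 0, 0.605], -0.694],
    [[0.031, -0.12, 0], [0, 0, 0.63], -0.694],
    [[0.031, -0.12, 0], [0, 0, 0.63], -0.694],
    [[0.031, -0.12, 0], [0, 0, 0.63], -0.694],
    [[0.031, -0.12, 0], [0, 0, 0.63], -0.694]
  ]
}}

```text
time: 17.4
position: [0.4153, 0.0588, 0.0429]
tool_rot: [-0.0, 0.992, -0.126, 0.001]
contact_force: [0.5, 0.1, -0.2]
gripper_width: 0.0132
grasp_force: 0.0
```

```bash
python3 -c "
from h import *;rep()"
```

```text
t17.40 r0.1886 q0.4860 Ft-0.26 Fr-0.47 Fz-0.17 w0.0132 g0.0 z0.0429
```

>>> {"fn": "step_arm", "kwargs": {
  "moves": [
    [[0, 0, 0], [0, 0, 0], 0],
    [[0, 0, 0], [0, 0, 0], 0],
    [[0, 0, 0], [0, 0, 0], 0],
    [[0, 0, -0.03], [0, 0, 0], 0],
    [[0, 0, -0.09], [0, 0, 0], 0],
    [[0, 0, -0.15], [0, 0, 0], 0],
    [[0, 0, -0.21], [0, 0, 0], 0],
    [[0, 0.06, -0.23], [0, 0, 0], 0],
    [[0, 0.5, -0.23], [0, 0, 0], 0],
    [[0, 0.5, -0.23], [0, 0, 0], 0],
    [[0, 0.5, -0.23], [0, 0, 0], 0],
    [[0, 0.5, -0.23], [0, 0, 0], 0],
    [[0, 0.5, -0.23], [0, 0, 0], 0],
    [[0, 0.5, -0.23], [0, 0, 0], 0],
    [[0, 0.5, -0.23], [0, 0, 0], 0],
    [[0, 0.5, -0.23], [0, 0, 0], 0],
    [[0, 0.5, -0.23], [0, 0, 0], 0]
  ]
}}

```text
time: 19.1
position: [0.3212, -0.3043, 0.2149]
tool_rot: [-0.001, 0.992, -0.126, 0.001]
contact_force: [-1.4, 0.5, 0.5]
gripper_width: 0.0424
grasp_force: 0.0
```

```bash
python3 - <<'E'
from h import *
from cell import snapshot
import cv2
rep()
c=snapshot("top")["img"][150:325,150:400]
cv2.imwrite("pics/c6.png",cv2.resize(c,None,fx=3.2,fy=3.2,interpolation=cv2.INTER_CUBIC))
E
```

```text
t19.10 r0.4203 q1.5890 Ft-1.32 Fr0.55 Fz0.46 w0.0424 g0.0 z0.2149
```

View pics/c6.png

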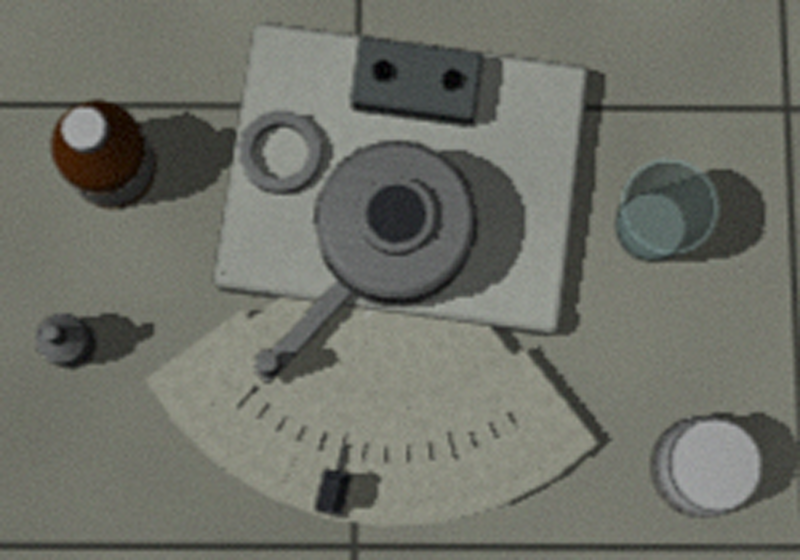

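The pointer now stands at graduation 0.5 (pixel (344,450)), which agrees with the measured 0.51. The lever is at rest and the loose things haven't moved.

```bash
python3 -c "
from cell import ctrl; print(ctrl.finish_job())"
```

```text
the job is handed in; nothing more can be done
None
```

The job is handed in: the lever firmed up at about 0.51 rad (peak force about 8 N) and is back at rest, the cursor now stands at about 0.51 rad, and the loose things look unmoved in the last picture; the hand-in returned no verdict.

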